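Screw the loose lid onto the open jar

ROBOT

A 6-joint arm with a two-finger parallel gripper is mounted at the origin on a cart in front of the work surface, level with it; the furniture and walls round the work are solid. World frame = base frame: x ahead of the robot, y to its left, z up, the work surface at z = 0. Lengths are in m, angles in rad, forces in N, time in s.
With the tool pointing down it reaches from about 0.325 to 0.775 m from the base axis. Payload 5.5 kg.
Tool frame: the origin (TCP) lies on the centre line of the jaws, within the pads' length; the fingertips stand 19 mm ahead of it and the grasp point (between the pads) is the TCP (r.finger_overhang is the distance from the TCP to the fingertips, in m); z points along the fingers, y is the line along which they close (so a half turn about z gives the same grasp; the last joint's range is limited). The gripper opens to 85 mm and grips with 20 to 120 N. Pads are 22 mm wide; open, the fingers measure 114 mm over their backs; the gripper's body (76 mm by 85 mm) begins 54 mm behind the grasp point. The pads swing forward as they close: fully open they stand 13 mm farther back than shut.
Start: joints at [1.142, 0.091, 1.231, -0, 1.82, -0.057], TCP at [0.218, 0.559, 0.25] pointing down, gripper open.
Joint ranges: [-2.87, 2.87], [-0.86, 2.18], [0.17, 2.46], [-1.51, 4.65], [0.06, 2.69], [-2.65, 2.65]. Speed limits (rad/s): [2.57, 2.57, 3.01, 3.14, 3.14, 3.14].

INTERFACE

Orientations are given as [roll, pitch, yaw] about the fixed x, y, z axes, in that order (R = Rz(yaw) Ry(pitch) Rx(roll)).
In Python, from plant import r gives the robot as it stands.
- The arm moves only by the tool step_arm, never from a script. Its argument "rows" is a list of rows, each an object of numbers: "tx", "ty", "tz": the shift along the tool's x, y, z in m; "turn": the turn about the tool's z in rad; "jaw": the gripper's target within -1 to 1 (fully open at 1, half-way at 0, shut at -1). In form: [{"tx": .., "ty": .., "tz": .., "turn": .., "jaw": ..}, ...]. A call has 1 to 20 rows; each row shifts and turns the commanded pose from where the row before left it, along the tool's axes as they then stand; what a row does not reach is not made up. A row lasts 1/10 s, in which the tool goes at most 50 mm and 8.59 degrees, less where a joint would pass 70% of its speed; a pose out of reach is approached as far as the arm can. A call is refused whole if a number of a shift passes 0.05 or a number of a turn 0.15, either way. A call with a gripper value outside its range is refused whole. The fingers move at their own pace and stop on an object; "force" is the grip in N (left out, the last holds). Time passes only in rows, so rows that do not move let the fingers close. It gives the time, the measured TCP pose, the force, the opening and the grip force at its end, in the units of the state.
- r.sense(): the state, without advancing time (a new reading comes with each control period).
- r.snapshot(name): name is "scene" or "top" or "wrist"; returns (picture, depth): 400x640x3 uint8, blue, green, red; 400x640 float32, m along the optical axis (not along the pixel's ray), 0 where there is no reading.
- r.get_calibration(name): a dict with "fov_y" (degrees; the focal length in pixels is half the picture's height over the tangent of half this angle, whatever the lens; pixels are square), "cx", "cy" (the principal point, pixels), "T" (4x4, takes a point from camera to world coordinates); the wrist camera has in their place "hand_eye" (4x4, takes a point from camera to tool coordinates, whose origin is the TCP and whose axes are the flange's). Camera axes: x right, y up, looking along -z (the intrinsics and any distortion apply to the point x, -y, -z); pixel columns grow to the right and rows downward; lengths in m; the calibration is good to about 2 mm. A picture is of the moment at which its call begins: read the wrist's pose just before it. get_calibration takes no time and is no camera call.
- r.hand_in(): hands the job in; it is judged then, once.
The state is a dict: "time_s": time; "q": joint angles; "dq": joint speeds; "joint_torque": joint torques, N m; "tool_pos": TCP position; "ee_rot": TCP orientation; "force": force on the tool from outside, world axes, zero at the start; "wrist_torque": the same for the moment, N m; "gripper_width": finger opening in m; "grip_force": force on a finger pad.
Only numpy, scipy, OpenCV 4.12 (cv2) and the standard library are available. Lean on these libraries where they do the work, as an engineer would, in place of code of your own. Each camera call takes 0.05 s, during which the arm holds its last target. There are 200 camera calls.

TASK

One of the two storage jars in the rack has lost its lid. Set the loose lid level on that jar, turn it backwards (anticlockwise from above) until it drops into the thread, then screw it down clockwise until it is fully home, and let go. Leave the pepper mill, the salt shaker and the cup where they stand.

Things in the scene. Friction and masses are not known exactly. Their poses are not given: they have to be found in the camera images.
- lid: the loose lid, plain light wood, 0.10 to 0.21 kg, right way up on the worktop: a round cap 104 mm in diameter, 29 mm high, with an upright grip bar on top. Origin: centre of its underside (bottom edge of the skirt); z up; the bar runs along the lid's own x
- lid_bar (a point): centre of the lid's grip bar, 46 mm above the lid's origin. The bar is 70 mm long (along x), 18 mm thick (along y), 34 mm high: from 29 to 63 mm above the lid's origin
- lid_lugs (a point): centre of the lid's hollow, at the lid's origin. The skirt has inner radius 47 mm and is 23 mm deep inside; three inward lugs, 120 degrees apart, sit at its bottom edge: 7.5 mm wide, 4 mm high, bevelled foot, inner faces at radius 40 mm. One lug lies on the lid's +x
- jar_rack: dark wooden rack, 144 x 290 x 32 mm, fixed; holds two like white jars (110 mm in diameter, shoulders 98 mm above the worktop, axes 150 mm apart along the rack's y) that cannot turn or move. Origin: centre of its underside. Either place may hold the open jar; the closed one bears closed_lid
- place_a (a point): axis of the jar at the rack's -y end, at the height of its shoulder; z up. The open jar's neck has radius 38 mm and a bevelled mouth 30 mm above this point. Height of the lid's origin above this point on the open jar: 21 mm with its lugs on the ridges (25 mm on the stops), 12 mm dropped into the thread, 7 mm fully home, where the lid bears on the mouth
- place_b (a point): the same point for the jar at the rack's +y end. The open jar's thread: three ridges (outer radius 44.5 mm, flat tops, 84 degrees long each) and three mouths 36 degrees wide between them, turned to an UNKNOWN angle that no frame's yaw shows. The last 10 degrees of each ridge's clockwise end bear a stop 4 mm high
- closed_lid: a like lid, fixed home on one of the jars; leave it. Origin: on that jar's axis at the shoulder; its bar reaches 70 mm above it. How a lid goes on: on the ridges, clockwise mostly jams at the stops; anticlockwise, within 120 degrees, it drops 9 mm (push lightly); 25 degrees of play there, then a wall; then it sinks 5 mm in 65 to 90 degrees clockwise and tightens within some 12 more
- pepper_mill: wooden pepper mill, 58 mm in diameter, 170 mm high, loose bystander; origin at the centre of its foot
- salt_shaker: glass salt shaker with a grey top, 44 mm in diameter, 90 mm high, loose bystander; origin at the centre of its foot
- cup: white cup with a handle, 94 x 119 x 58 mm, loose bystander; origin at the centre of its foot

How it is judged:
By the outcome, as a careful person would: the job done as asked, in the order asked, and still so for the second after the job is handed in, with the robot touching nothing.
It also fails if it takes over 72 s, if anything falls off the work surface, if the arm or the gripper's body presses on something with over 40 N, if the wrist force passes 120 N, or if a joint passes its speed limit or range.

## Working session

There is one attempt and no reset: what is moved stays moved. The work goes in short steps, Python scripts to look and compute and a tool call to move; the robot and the scene stay as the last step left them, time stands still between calls to the robot, and variables do not carry over. Pictures are saved under pics/ and viewed, at most 10 in all, crops included, and the job is handed in when it is done.

Besides the shell and the picture viewer there is one more tool, called after "Request:" by a JSON object that holds its "op" and its "data". step_arm: Moves the arm, as the interface text tells. Its arguments: {"type":"object","properties":{"rows":{"type":"array"},"force":{"type":"number"}},"required":["rows"]}

```bash
mkdir -p pics; ls; cat > h.py <<'E'
import numpy as np,cv2
from plant import r
def cal(n):
    c=r.get_calibration(n);f=200/np.tan(np.radians(c["fov_y"])/2)
    return c,f
def pts(n,depth,T):
    c,f=cal(n);v,u=np.mgrid[:400,:640]
    x=(u-c["cx"])/f*depth;y=-(v-c["cy"])/f*depth
    return np.stack([x,y,-depth],-1)@T[:3,:3].T+T[:3,3]
E
python3 - <<'E'
from h import *
s=r.sense();print({k:np.round(v,3) if not isinstance(v,dict) else v for k,v in s.items()})
for n in("scene","top"):
    im,d=r.snapshot(n);cv2.imwrite(f"pics/{n}0.png",im);np.savez(f"{n}0.npz",im=im,d=d);c=r.get_calibration(n);print(n,c)
print(r.get_calibration("wrist"))
E
```

```text
pics
{'time_s': np.float64(0.0), 'q': array([ 1.142,  0.092,  1.232, -0.   ,  1.82 , -0.057]), 'dq': array([-0.002,  0.   , -0.   , -0.001,  0.001, -0.001]), 'joint_torque': array([-2.0000e-03, -4.5873e+01, -4.1802e+01, -0.0000e+00,  1.2000e-02,
       -0.0000e+00]), 'tool_pos': array([0.218, 0.559, 0.249]), 'ee_rot': array([-3.14, -0.  ,  2.77]), 'force': array([ 0.875,  0.003, -0.327]), 'wrist_torque': array([-0.015, -0.041,  0.023]), 'grip_force': np.float64(0.0), 'gripper_width': np.float64(0.086)}
scene {'fov_y': 50.408463254602545, 'cx': 318.98608508205575, 'cy': 197.0364503469711, 'T': array([[ 0.69103612,  0.54402087, -0.47593105, -0.00513691],
       [-0.72278287,  0.52676561, -0.44732864, -0.49537136],
       [ 0.00734799,  0.65311506,  0.75722303,  0.96415249],
       [ 0.        ,  0.        ,  0.        ,  1.        ]])}
top {'fov_y': 46.62516873715457, 'cx': 320.308079534435, 'cy': 193.49306731136903, 'T': array([[-0.00370544,  0.99335682, -0.11501521,  0.43375898],
       [-0.99977221, -0.00126251,  0.02130569,  0.03055787],
       [ 0.02101894,  0.11506796,  0.99313522,  1.09434232],
       [ 0.        ,  0.        ,  0.        ,  1.        ]])}
{'fov_y': 66.17045172129535, 'cx': 317.813998958821, 'cy': 205.1264563498256, 'hand_eye': array([[ 2.44576174e-04,  9.59088332e-01,  2.83106892e-01,
         7.07984784e-02],
       [ 9.99999970e-01, -2.42498493e-04, -4.23821944e-05,
         1.11711946e-04],
       [ 2.80047266e-05,  2.83106894e-01, -9.59088362e-01,
        -1.23359262e-01],
       [ 0.00000000e+00,  0.00000000e+00,  0.00000000e+00,
         1.00000000e+00]])}
```

```bash
python3 -c "
import cv2
cv2.imwrite('pics/both.png',cv2.resize(cv2.vconcat([cv2.imread('pics/scene0.png'),cv2.imread('pics/top0.png')]),(480,600)))"
```

```text
(no output)
```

View pics/top0.png

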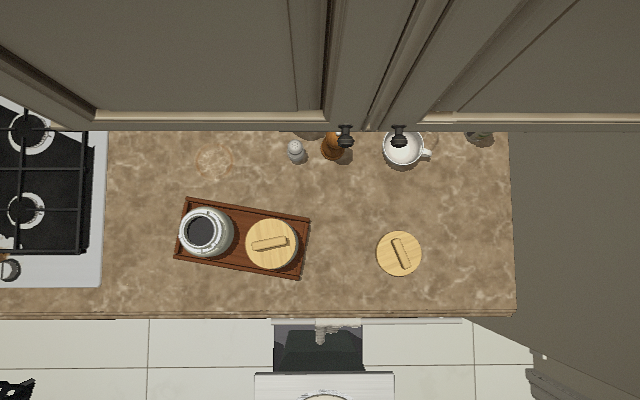

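View pics/scene0.png

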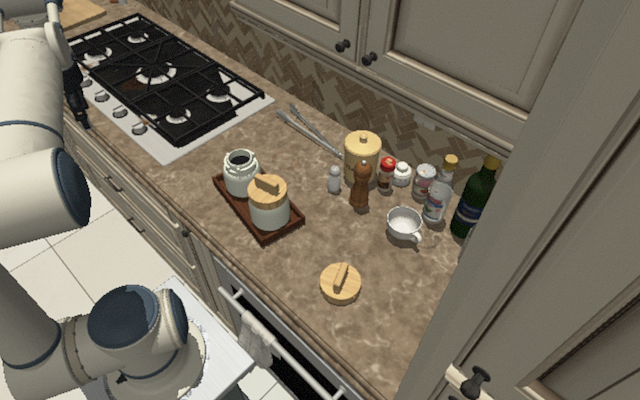

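The top view shows the open jar at about (207,231), the closed lid at (271,244) and the loose lid at (399,253) with its bar running from (394,238) to (406,269). Mill, shaker and cup stand along the back, at (332,147), (296,151) and (403,149).

```bash
python3 - <<'E'
from h import *
for n in("top","scene"):
    z=np.load(n+"0.npz");c,f=cal(n);P=pts(n,z["d"],c["T"]);ok=z["d"]>0
    print(n,"table z",np.median(P[260:290,320:370,2][ok[260:290,320:370]]) if n=="top" else "")
    hsv=cv2.cvtColor(z["im"],cv2.COLOR_BGR2HSV)
    wood=(hsv[...,0]>10)&(hsv[...,0]<28)&(hsv[...,1]>70)&(hsv[...,2]>130)&ok
    for nm,lo,hi,rng in(("bar",.052,.075,"w"),("lidtop",.022,.036,"w"),("cbar",.158,.18,"w"),("clidtop",.128,.14,"w"),("neck",.118,.14,"n")):
        m=(P[...,2]>lo)&(P[...,2]<hi)&ok&(P[...,0]<.5)&(P[...,0]>.2)
        m&= wood if rng=="w" else ((hsv[...,1]<60)&(P[...,1]>.1))
        k,l,st,_=cv2.connectedComponentsWithStats(m.astype(np.uint8))
        if k<2: print(nm,"none");continue
        i=1+np.argmax(st[1:,4]);q=P[l==i]
        (cx,cy),(w,h),a=cv2.minAreaRect(q[:,:2].astype(np.float32))
        e=np.linalg.eigh(np.cov(q[:,:2].T))[1][:,1]
        (ex,ey),rr=cv2.minEnclosingCircle(q[:,:2].astype(np.float32))
        print(nm,len(q),"rect",np.round([cx,cy,w,h],4),"z",np.round(np.median(q[:,2]),4),"axis",np.degrees(np.arctan2(e[1],e[0])).round(1),"circ",np.round([ex,ey,rr],4))
E
```

```text
top table z 0.00040214966520135675
bar 249 rect [ 0.4201 -0.1718  0.0693  0.0185] z 0.0626 axis -157.8 circ [ 0.4205 -0.1726  0.0348]
lidtop 1301 rect [ 0.4203 -0.1712  0.1003  0.103 ] z 0.0287 axis 113.5 circ [ 0.42   -0.1714  0.0521]
cbar 304 rect [0.4431 0.1139 0.0172 0.0694] z 0.1678 axis 101.6 circ [0.4435 0.114  0.0352]
clidtop 1635 rect [0.4428 0.1141 0.1023 0.1019] z 0.1343 axis -169.2 circ [0.4429 0.1137 0.0519]
neck 468 rect [0.4632 0.2596 0.0861 0.0727] z 0.1243 axis 95.9 circ [0.4693 0.2607 0.0446]
scene table z 
bar 183 rect [ 0.4203 -0.1689  0.0688  0.0181] z 0.062 axis -157.8 circ [ 0.4183 -0.1642  0.0345]
lidtop 924 rect [ 0.42   -0.1693  0.1006  0.1026] z 0.0285 axis 114.8 circ [ 0.4207 -0.1688  0.0523]
cbar 119 rect [0.4423 0.1155 0.0174 0.0674] z 0.1677 axis 101.2 circ [0.4435 0.1157 0.0341]
clidtop 594 rect [0.4427 0.1148 0.1013 0.1011] z 0.1338 axis 159.2 circ [0.4425 0.1153 0.0525]
neck 242 rect [0.4638 0.2624 0.0863 0.0762] z 0.1242 axis 91.2 circ [0.467  0.2626 0.0452]
```

Request:
{"op": "step_arm", "data": {"rows": [{"tx": -0.0226,"ty": -0.0303},{"tx": -0.0226,"ty": -0.0303},{"tx": -0.0226,"ty": -0.0303},{"tx": -0.0226,"ty": -0.0303},{"tx": -0.0226,"ty": -0.0303},{"tx": -0.0226,"ty": -0.0303},{"tx": -0.0226,"ty": -0.0303},{"tx": -0.0226,"ty": -0.0303},{"tx": -0.0226,"ty": -0.0303},{"tx": -0.0226,"ty": -0.0303},{"tx": -0.0226,"ty": -0.0303},{"tx": -0.0226,"ty": -0.0303},{"tx": -0.0226,"ty": -0.0303},{"tx": -0.0226,"ty": -0.0303},{"tx": -0.0226,"ty": -0.0303},{"tx": -0.0226,"ty": -0.0303},{"tx": -0.0226,"ty": -0.0303},{"tx": -0.0226,"ty": -0.0303},{"tx": -0.0226,"ty": -0.0303},{"tx": -0.0226,"ty": -0.0303}]}}

```text
invalid input
```

Request:
{"op": "step_arm", "data": {"rows": [{"turn": 0.14},{"turn": 0.14},{"turn": 0.14},{"turn": 0.14},{"turn": 0.14},{"turn": 0.14},{"turn": 0.14},{"turn": 0.14},{"turn": 0.14},{"turn": 0.14},{"turn": 0.14},{"turn": 0.14},{"turn": 0.14},{"turn": 0.14},{"turn": 0.14},{"turn": 0.14},{"turn": 0.14},{"turn": 0},{"turn": 0}]}}

```text
invalid input
```

```bash
cat >> h.py <<'E'
from scipy.spatial.transform import Rotation as Ro
def wristT(s):
    T=np.eye(4);T[:3,:3]=Ro.from_euler("xyz",s["ee_rot"]).as_matrix();T[:3,3]=s["tool_pos"]
    return T@np.array(r.get_calibration("wrist")["hand_eye"]),T
def st():
    s=r.sense();print("t",round(s["time_s"],2),"pos",np.round(s["tool_pos"],4),"yaw",np.degrees(s["ee_rot"]).round(1),"q6",np.degrees(s["q"][5]).round(1),"F",np.round(s["force"],1),"M",np.round(s["wrist_torque"],2),"w",round(s["gripper_width"],4),"gf",round(s["grip_force"],1));return s
def goal(s,x,y,yaw):
    e=s["ee_rot"][2];d=np.array([x,y])-s["tool_pos"][:2]
    print("tx",np.round(np.cos(e)*d[0]+np.sin(e)*d[1],4),"ty",np.round(np.sin(e)*d[0]-np.cos(e)*d[1],4),"turn",np.round((e-np.radians(yaw)+np.pi)%(2*np.pi)-np.pi,3))
E
python3 - <<'E'
from h import *
s=st();im,d=r.snapshot("wrist");cv2.imwrite("pics/w1.png",im);np.savez("w1.npz",im=im,d=d)
Tc,T=wristT(s);P=pts("wrist",d,Tc);ok=d>0
near=np.hypot(P[...,0]-.42,P[...,1]+.17)<.07
for nm,lo,hi in(("bar",.052,.075),("lidtop",.022,.036)):
    q=P[ok&near&(P[...,2]>lo)&(P[...,2]<hi)]
    if len(q)<20: print(nm,"none",len(q));continue
    (cx,cy),wh,a=cv2.minAreaRect(q[:,:2].astype(np.float32));e=np.linalg.eigh(np.cov(q[:,:2].T))[1][:,1]
    print(nm,len(q),np.round([cx,cy,*wh,a],4),np.median(q[:,2]),np.degrees(np.arctan2(e[1],e[0])),cv2.minEnclosingCircle(q[:,:2].astype(np.float32)))
    if nm=="bar": goal(s,cx,cy,np.degrees(np.arctan2(e[1],e[0])))
E
```

```text
t 0.1 pos [0.2179 0.5588 0.2493] yaw [-179.9   -0.   158.7] q6 -3.3 F [ 0.3 -0.1 -0.6] M [ 0.02  0.01 -0.03] w 0.0856 gf 0.0
bar none 0
lidtop none 0
```

Request:
{"op": "step_arm", "data": {"rows": [{"tx": -0.0226,"ty": -0.0303,"tz": 0,"turn": 0,"jaw": 1}]}}

```text
time_s: 0.25
tool_pos: [0.227, 0.5241, 0.2475]
ee_rot: [-3.138, -0.001, 2.773]
force: [0.6, -0.8, -0.3]
gripper_width: 0.0855
grip_force: 0.0
```

All keys are required in each row.

Request:
{"op": "step_arm", "data": {"rows": [{"tx": -0.0226,"ty": -0.0303,"tz": 0,"turn": 0,"jaw": 1},{"tx": -0.0226,"ty": -0.0303,"tz": 0,"turn": 0,"jaw": 1},{"tx": -0.0226,"ty": -0.0303,"tz": 0,"turn": 0,"jaw": 1},{"tx": -0.0226,"ty": -0.0303,"tz": 0,"turn": 0,"jaw": 1},{"tx": -0.0226,"ty": -0.0303,"tz": 0,"turn": 0,"jaw": 1},{"tx": -0.0226,"ty": -0.0303,"tz": 0,"turn": 0,"jaw": 1},{"tx": -0.0226,"ty": -0.0303,"tz": 0,"turn": 0,"jaw": 1},{"tx": -0.0226,"ty": -0.0303,"tz": 0,"turn": 0,"jaw": 1},{"tx": -0.0226,"ty": -0.0303,"tz": 0,"turn": 0,"jaw": 1},{"tx": -0.0226,"ty": -0.0303,"tz": 0,"turn": 0,"jaw": 1},{"tx": -0.0226,"ty": -0.0303,"tz": 0,"turn": 0,"jaw": 1},{"tx": -0.0226,"ty": -0.0303,"tz": 0,"turn": 0,"jaw": 1},{"tx": -0.0226,"ty": -0.0303,"tz": 0,"turn": 0,"jaw": 1},{"tx": -0.0226,"ty": -0.0303,"tz": 0,"turn": 0,"jaw": 1},{"tx": -0.0226,"ty": -0.0303,"tz": 0,"turn": 0,"jaw": 1},{"tx": -0.0226,"ty": -0.0303,"tz": 0,"turn": 0,"jaw": 1},{"tx": -0.0226,"ty": -0.0303,"tz": 0,"turn": 0,"jaw": 1},{"tx": -0.0226,"ty": -0.0303,"tz": 0,"turn": 0,"jaw": 1},{"tx": -0.0226,"ty": -0.0303,"tz": 0,"turn": 0,"jaw": 1}]}}

```text
time_s: 2.15
tool_pos: [0.419, -0.1714, 0.2501]
ee_rot: [3.141, -0.0, 2.769]
force: [0.6, 0.3, -0.6]
gripper_width: 0.0856
grip_force: 0.0
```

Request:
{"op": "step_arm", "data": {"rows": [{"tx": 0,"ty": 0,"tz": 0,"turn": 0.14,"jaw": 1},{"tx": 0,"ty": 0,"tz": 0,"turn": 0.14,"jaw": 1},{"tx": 0,"ty": 0,"tz": 0,"turn": 0.14,"jaw": 1},{"tx": 0,"ty": 0,"tz": 0,"turn": 0.14,"jaw": 1},{"tx": 0,"ty": 0,"tz": 0,"turn": 0.14,"jaw": 1},{"tx": 0,"ty": 0,"tz": 0,"turn": 0.14,"jaw": 1},{"tx": 0,"ty": 0,"tz": 0,"turn": 0.14,"jaw": 1},{"tx": 0,"ty": 0,"tz": 0,"turn": 0.14,"jaw": 1},{"tx": 0,"ty": 0,"tz": 0,"turn": 0.14,"jaw": 1},{"tx": 0,"ty": 0,"tz": 0,"turn": 0.14,"jaw": 1},{"tx": 0,"ty": 0,"tz": 0,"turn": 0.14,"jaw": 1},{"tx": 0,"ty": 0,"tz": 0,"turn": 0.14,"jaw": 1},{"tx": 0,"ty": 0,"tz": 0,"turn": 0.14,"jaw": 1},{"tx": 0,"ty": 0,"tz": 0,"turn": 0.14,"jaw": 1},{"tx": 0,"ty": 0,"tz": 0,"turn": 0.14,"jaw": 1},{"tx": 0,"ty": 0,"tz": 0,"turn": 0.14,"jaw": 1},{"tx": 0,"ty": 0,"tz": 0,"turn": 0.14,"jaw": 1},{"tx": 0,"ty": 0,"tz": 0,"turn": 0,"jaw": 1}]}}

```text
time_s: 3.95
tool_pos: [0.4188, -0.1697, 0.25]
ee_rot: [-3.141, 0.0, 0.389]
force: [-0.5, 0.4, 0.0]
gripper_width: 0.0855
grip_force: 0.0
```

```bash
cat > lid.py <<'E'
from h import *
s=st();im,d=r.snapshot("wrist");cv2.imwrite("pics/w1.png",im);np.savez("w1.npz",im=im,d=d)
Tc,T=wristT(s);P=pts("wrist",d,Tc);ok=d>0
near=np.hypot(P[...,0]-.42,P[...,1]+.17)<.07
for nm,lo,hi in(("bar",.052,.075),("lidtop",.022,.036)):
    q=P[ok&near&(P[...,2]>lo)&(P[...,2]<hi)]
    if len(q)<20: print(nm,"none",len(q));continue
    (cx,cy),wh,a=cv2.minAreaRect(q[:,:2].astype(np.float32));e=np.linalg.eigh(np.cov(q[:,:2].T))[1][:,1]
    print(nm,len(q),np.round([cx,cy,*wh,a],4),np.median(q[:,2]),np.degrees(np.arctan2(e[1],e[0])),cv2.minEnclosingCircle(q[:,:2].astype(np.float32)))
    if nm=="bar":
        an=np.degrees(np.arctan2(e[1],e[0]));goal(s,cx,cy,(an+90)%180-90)
E
python3 lid.py
```

```text
t 3.95 pos [ 0.4188 -0.1697  0.25  ] yaw [-180.     0.    22.3] q6 41.4 F [-0.5  0.4  0. ] M [-0.   -0.04  0.01] w 0.0855 gf 0.0
bar 1106 [ 4.23400e-01 -1.71000e-01  6.89000e-02  1.72000e-02  2.25244e+01] 0.06244954234267708 -157.60894523445756 ((0.42286986112594604, -0.17004111409187317), 0.03506879881024361)
tx 0.0037 ty 0.0029 turn -0.002
lidtop 5183 [ 0.4234 -0.1713  0.1022  0.1034 25.5181] 0.02882621853375711 112.31000278743564 ((0.42275065183639526, -0.17139196395874023), 0.05208598077297211)
```

Request:
{"op": "step_arm", "data": {"rows": [{"tx": 0.003,"ty": 0.002,"tz": 0.03,"turn": 0,"jaw": 1},{"tx": 0,"ty": 0,"tz": 0.03,"turn": 0,"jaw": 1},{"tx": 0,"ty": 0,"tz": 0.03,"turn": 0,"jaw": 1},{"tx": 0,"ty": 0,"tz": 0.03,"turn": 0,"jaw": 1},{"tx": 0,"ty": 0,"tz": 0.03,"turn": 0,"jaw": 1},{"tx": 0,"ty": 0,"tz": 0.02,"turn": 0,"jaw": 0.5},{"tx": 0,"ty": 0,"tz": 0.02,"turn": 0,"jaw": 0},{"tx": 0,"ty": 0,"tz": 0.008,"turn": 0,"jaw": 0},{"tx": 0,"ty": 0,"tz": 0,"turn": 0,"jaw": 0},{"tx": 0,"ty": 0,"tz": 0,"turn": 0,"jaw": -1},{"tx": 0,"ty": 0,"tz": 0,"turn": 0,"jaw": -1},{"tx": 0,"ty": 0,"tz": 0,"turn": 0,"jaw": -1},{"tx": 0,"ty": 0,"tz": 0,"turn": 0,"jaw": -1},{"tx": 0,"ty": 0,"tz": 0,"turn": 0,"jaw": -1}], "force": 60}}

```text
time_s: 5.4
tool_pos: [0.4233, -0.1709, 0.0539]
ee_rot: [3.139, -0.002, 0.39]
force: [0.1, 0.2, 6.7]
gripper_width: 0.0169
grip_force: 60.6
```

Request:
{"op": "step_arm", "data": {"rows": [{"tx": 0,"ty": 0,"tz": -0.015,"turn": 0,"jaw": -1},{"tx": 0,"ty": 0,"tz": -0.035,"turn": 0,"jaw": -1},{"tx": 0,"ty": 0,"tz": -0.04,"turn": 0,"jaw": -1},{"tx": 0,"ty": 0,"tz": -0.04,"turn": 0,"jaw": -1},{"tx": 0,"ty": 0,"tz": -0.04,"turn": 0,"jaw": -1},{"tx": 0,"ty": 0,"tz": -0.036,"turn": 0,"jaw": -1},{"tx": 0.0088,"ty": -0.0318,"tz": 0,"turn": 0,"jaw": -1},{"tx": 0.0088,"ty": -0.0318,"tz": 0,"turn": 0,"jaw": -1},{"tx": 0.0088,"ty": -0.0318,"tz": 0,"turn": 0,"jaw": -1},{"tx": 0.0088,"ty": -0.0318,"tz": 0,"turn": 0,"jaw": -1},{"tx": 0.0088,"ty": -0.0318,"tz": 0,"turn": 0,"jaw": -1},{"tx": 0.0088,"ty": -0.0318,"tz": 0,"turn": 0,"jaw": -1},{"tx": 0.0088,"ty": -0.0318,"tz": 0,"turn": 0,"jaw": -1},{"tx": 0.0088,"ty": -0.0318,"tz": 0,"turn": 0,"jaw": -1},{"tx": 0.0088,"ty": -0.0318,"tz": 0,"turn": 0,"jaw": -1},{"tx": 0.0088,"ty": -0.0318,"tz": 0,"turn": 0,"jaw": -1},{"tx": 0.0088,"ty": -0.0318,"tz": 0,"turn": 0,"jaw": -1},{"tx": 0.0088,"ty": -0.0318,"tz": 0,"turn": 0,"jaw": -1},{"tx": 0,"ty": 0,"tz": 0,"turn": 0,"jaw": -1}]}}

```text
time_s: 7.3
tool_pos: [0.374, 0.2254, 0.2583]
ee_rot: [-3.14, 0.001, 0.395]
force: [-0.1, -0.6, -1.5]
gripper_width: 0.0168
grip_force: 59.8
```

```bash
cat > jar.py <<'E'
import sys
from h import *
n=sys.argv[1]
s=st();im,d=r.snapshot("wrist");cv2.imwrite(f"pics/{n}.png",im)
Tc,T=wristT(s);np.savez(n+".npz",im=im,d=d,Tc=Tc);P=pts("wrist",d,Tc);ok=d>0
def circ(q):
    q=q[:,:2];c=np.linalg.lstsq(np.c_[2*q,np.ones(len(q))],(q**2).sum(1),rcond=None)[0]
    return np.round([*c[:2],np.sqrt(c[2]+c[0]**2+c[1]**2)],4)
near=np.hypot(P[...,0]-.468,P[...,1]-.2615)<.065
for lo,hi in((.125,.131),(.112,.122),(.094,.101)):
    q=P[ok&near&(P[...,2]>lo)&(P[...,2]<hi)]
    if len(q)<30: print(lo,len(q));continue
    print(lo,len(q),"z",np.median(q[:,2]),"fit",circ(q),"encl",cv2.minEnclosingCircle(q[:,:2].astype(np.float32)))
E
python3 jar.py j1
```

```text
t 7.3 pos [0.374  0.2254 0.2583] yaw [-1.799e+02  1.000e-01  2.260e+01] q6 94.0 F [-0.1 -0.6 -1.5] M [0.   0.   0.03] w 0.0168 gf 59.8
0.125 1674 z 0.12736738539604106 fit [0.4714 0.2613 0.0338] encl ((0.47311297059059143, 0.26091304421424866), 0.03838155418634415)
0.112 2172 z 0.11881382484512867 fit [0.4708 0.2612 0.0397] encl ((0.4715975821018219, 0.26145026087760925), 0.044526223093271255)
0.094 696 z 0.09605531476074863 fit [0.4723 0.2616 0.0481] encl ((0.4715460240840912, 0.2614395320415497), 0.04980287328362465)
```

View pics/j1.png

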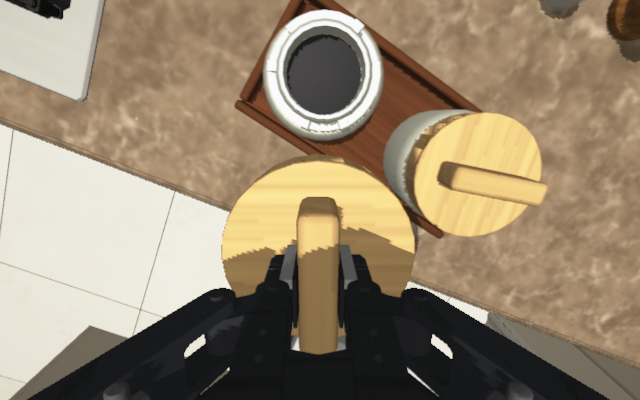

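The wrist view shows the held lid below, the open jar's neck at about (323,75) with ridges and stops visible, and the closed jar at (480,175). Next is a second view at another yaw, to cancel the hand-eye bias.

Request:
{"op": "step_arm", "data": {"rows": [{"tx": 0.0246,"ty": 0.026,"tz": 0,"turn": 0,"jaw": -1},{"tx": 0.0246,"ty": 0.026,"tz": 0,"turn": 0,"jaw": -1},{"tx": 0.0246,"ty": 0.026,"tz": 0,"turn": 0,"jaw": -1},{"tx": 0.0246,"ty": 0.026,"tz": 0,"turn": 0,"jaw": -1},{"tx": 0,"ty": 0,"tz": 0,"turn": -0.139,"jaw": -1},{"tx": 0,"ty": 0,"tz": 0,"turn": -0.139,"jaw": -1},{"tx": 0,"ty": 0,"tz": 0,"turn": -0.139,"jaw": -1},{"tx": 0,"ty": 0,"tz": 0,"turn": -0.139,"jaw": -1},{"tx": 0,"ty": 0,"tz": 0,"turn": -0.139,"jaw": -1},{"tx": 0,"ty": 0,"tz": 0,"turn": -0.139,"jaw": -1},{"tx": 0,"ty": 0,"tz": 0,"turn": -0.139,"jaw": -1},{"tx": 0,"ty": 0,"tz": 0,"turn": -0.139,"jaw": -1},{"tx": 0,"ty": 0,"tz": 0,"turn": -0.139,"jaw": -1},{"tx": 0,"ty": 0,"tz": 0,"turn": -0.139,"jaw": -1},{"tx": 0,"ty": 0,"tz": 0,"turn": -0.139,"jaw": -1},{"tx": 0,"ty": 0,"tz": 0,"turn": 0,"jaw": -1}]}}

```text
time_s: 8.95
tool_pos: [0.5057, 0.1625, 0.2586]
ee_rot: [-3.141, 0.0, 1.919]
force: [0.4, -0.1, -1.1]
gripper_width: 0.0172
grip_force: 59.8
```

```bash
python3 jar.py j2; python3 - <<'E'
from h import *
for n,c in(("j1",(.4711,.2613)),("j2",None)):
    z=np.load(n+".npz");P=pts("wrist",z["d"],z["Tc"]);ok=z["d"]>0
    if c is None:
        q=P[ok&(np.hypot(P[...,0]-.468,P[...,1]-.2615)<.065)&(P[...,2]>.112)&(P[...,2]<.122)];c=cv2.minEnclosingCircle(q[:,:2].astype(np.float32))[0]
    R=np.hypot(P[...,0]-c[0],P[...,1]-c[1]);A=np.degrees(np.arctan2(P[...,1]-c[1],P[...,0]-c[0]))%360
    m=ok&(R>.0405)&(R<.0435)&(P[...,2]>.09)&(P[...,2]<.135)
    print(n,[(a,int(1000*np.median(P[...,2][m&(A>=a)&(A<a+6)])) if (m&(A>=a)&(A<a+6)).any() else 0) for a in range(0,360,6)])
E
```

```text
t 8.95 pos [0.5057 0.1625 0.2586] yaw [-180.     0.   109.9] q6 -5.8 F [ 0.4 -0.1 -1.1] M [-0.03  0.02 -0.  ] w 0.0172 gf 59.8
0.125 1651 z 0.12742403028598043 fit [0.4719 0.2607 0.0337] encl ((0.4708845913410187, 0.2640249729156494), 0.03998611494898796)
0.112 2165 z 0.11879395946702326 fit [0.4721 0.26   0.0398] encl ((0.47184738516807556, 0.26092490553855896), 0.044620104134082794)
0.094 711 z 0.09616071549457272 fit [0.4717 0.2616 0.0481] encl ((0.4720139801502228, 0.2606261670589447), 0.0497637614607811)
j1 [(0, 118), (6, 119), (12, 119), (18, 118), (24, 118), (30, 119), (36, 118), (42, 118), (48, 118), (54, 119), (60, 118), (66, 109), (72, 109), (78, 109), (84, 110), (90, 109), (96, 122), (102, 122), (108, 118), (114, 118), (120, 118), (126, 118), (132, 118), (138, 118), (144, 118), (150, 118), (156, 118), (162, 118), (168, 118), (174, 118), (180, 118), (186, 110), (192, 109), (198, 110), (204, 109), (210, 110), (216, 109), (222, 122), (228, 121), (234, 118), (240, 119), (246, 118), (252, 118), (258, 118), (264, 118), (270, 119), (276, 118), (282, 118), (288, 119), (294, 118), (300, 118), (306, 109), (312, 109), (318, 110), (324, 109), (330, 110), (336, 111), (342, 122), (348, 119), (354, 118)]
j2 [(0, 118), (6, 118), (12, 118), (18, 118), (24, 118), (30, 118), (36, 118), (42, 118), (48, 118), (54, 118), (60, 118), (66, 110), (72, 109), (78, 109), (84, 109), (90, 109), (96, 110), (102, 122), (108, 119), (114, 118), (120, 118), (126, 119), (132, 118), (138, 118), (144, 118), (150, 118), (156, 118), (162, 118), (168, 118), (174, 118), (180, 118), (186, 109), (192, 109), (198, 109), (204, 110), (210, 109), (216, 110), (222, 123), (228, 119), (234, 118), (240, 118), (246, 119), (252, 118), (258, 118), (264, 118), (270, 118), (276, 119), (282, 118), (288, 119), (294, 119), (300, 118), (306, 109), (312, 110), (318, 109), (324, 109), (330, 109), (336, 110), (342, 122), (348, 119), (354, 119)]
```

The thread is visible: ridge tops at 118–119 mm, mouths at azimuths 66–101, 186–221 and 306–341°, stops just anticlockwise of each mouth. The jar axis is at (0.4716, 0.2611), and a start at yaw 116° puts the lugs on the ridges whichever way round the bar is held.

Request:
{"op": "step_arm", "data": {"rows": [{"tx": 0.026,"ty": 0,"tz": 0,"turn": 0,"jaw": -1},{"tx": 0.026,"ty": 0,"tz": 0,"turn": 0,"jaw": -1},{"tx": 0.026,"ty": 0.001,"tz": 0,"turn": 0,"jaw": -1},{"tx": 0.026,"ty": 0.001,"tz": 0,"turn": 0,"jaw": -1},{"tx": 0,"ty": 0,"tz": 0.02,"turn": -0.106,"jaw": -1},{"tx": 0,"ty": 0,"tz": 0.02,"turn": 0,"jaw": -1},{"tx": 0,"ty": 0,"tz": 0.01,"turn": 0,"jaw": -1},{"tx": 0,"ty": 0,"tz": 0,"turn": 0,"jaw": -1},{"tx": 0,"ty": 0,"tz": 0,"turn": 0,"jaw": -1}]}}

```text
time_s: 9.9
tool_pos: [0.4723, 0.2619, 0.209]
ee_rot: [3.141, 0.0, 2.023]
force: [0.2, 0.3, -0.7]
gripper_width: 0.0168
grip_force: 59.8
```

```bash
python3 -c "
from h import *
s=st();goal(s,.4716,.2611,116)"
```

```text
t 9.9 pos [0.4723 0.2619 0.209 ] yaw [180.    0.  115.9] q6 -0.5 F [ 0.2  0.3 -0.7] M [-0.    0.03 -0.02] w 0.0168 gf 59.8
tx -0.0004 ty -0.001 turn -0.002
```

Request:
{"op": "step_arm", "data": {"rows": [{"tx": 0,"ty": -0.0006,"tz": 0.01,"turn": 0,"jaw": -1},{"tx": 0,"ty": 0,"tz": 0.01,"turn": 0,"jaw": -1},{"tx": 0,"ty": 0,"tz": 0.005,"turn": 0,"jaw": -1},{"tx": 0,"ty": 0,"tz": 0.005,"turn": 0,"jaw": -1},{"tx": 0,"ty": 0,"tz": 0,"turn": 0,"jaw": -1},{"tx": 0,"ty": 0,"tz": 0,"turn": 0,"jaw": -1}]}}

```text
time_s: 10.5
tool_pos: [0.4716, 0.262, 0.1783]
ee_rot: [-3.142, -0.0, 2.025]
force: [0.6, 0.9, -2.3]
gripper_width: 0.0172
grip_force: 59.8
```

Request:
{"op": "step_arm", "data": {"rows": [{"tx": 0,"ty": 0,"tz": 0.002,"turn": 0,"jaw": -1},{"tx": 0,"ty": 0,"tz": 0.002,"turn": 0,"jaw": -1},{"tx": 0,"ty": 0,"tz": 0.002,"turn": 0,"jaw": -1},{"tx": 0,"ty": 0,"tz": 0,"turn": 0,"jaw": -1}]}}

```text
time_s: 10.9
tool_pos: [0.4714, 0.2621, 0.1728]
ee_rot: [3.141, -0.0, 2.025]
force: [-3.1, -0.8, 4.2]
gripper_width: 0.0169
grip_force: 60.4
```

Request:
{"op": "step_arm", "data": {"rows": [{"tx": 0,"ty": 0,"tz": 0.001,"turn": 0,"jaw": -1},{"tx": 0,"ty": 0,"tz": 0.001,"turn": 0,"jaw": -1},{"tx": 0,"ty": 0,"tz": 0,"turn": 0,"jaw": -1}]}}

```text
time_s: 11.2
tool_pos: [0.4714, 0.2621, 0.1727]
ee_rot: [3.14, -0.0, 2.025]
force: [-5.5, -2.7, 10.7]
gripper_width: 0.0168
grip_force: 61.7
```

```bash
python3 -c "
from h import *
s=st();goal(s,.4716,.2611,116)"
```

```text
t 11.2 pos [0.4714 0.2621 0.1727] yaw [179.9  -0.  116. ] q6 -0.6 F [-5.5 -2.7 10.7] M [-0.46  1.17  0.31] w 0.0168 gf 61.7
tx -0.001 ty -0.0003 turn 0.001
```

Request:
{"op": "step_arm", "data": {"rows": [{"tx": -0.0007,"ty": -0.0007,"tz": 0,"turn": 0,"jaw": -1},{"tx": 0,"ty": 0,"tz": 0,"turn": -0.09,"jaw": -1},{"tx": 0,"ty": 0,"tz": 0,"turn": -0.09,"jaw": -1},{"tx": 0,"ty": 0,"tz": 0,"turn": -0.09,"jaw": -1},{"tx": 0,"ty": 0,"tz": 0,"turn": -0.09,"jaw": -1},{"tx": 0,"ty": 0,"tz": 0,"turn": -0.09,"jaw": -1},{"tx": 0,"ty": 0,"tz": 0,"turn": 0,"jaw": -1}]}}

```text
time_s: 11.9
tool_pos: [0.4722, 0.2622, 0.1728]
ee_rot: [3.136, 0.001, 2.478]
force: [-0.6, 2.5, 8.5]
gripper_width: 0.0172
grip_force: 61.3
```

```bash
python3 -c "
from h import *
s=st();goal(s,.4716,.2611,143)"
```

```text
t 11.9 pos [0.4722 0.2622 0.1728] yaw [1.797e+02 1.000e-01 1.420e+02] q6 -26.6 F [-0.6  2.5  8.5] M [0.29 0.27 0.25] w 0.0172 gf 61.3
tx -0.0002 ty -0.0012 turn -0.018
```

Request:
{"op": "step_arm", "data": {"rows": [{"tx": 0,"ty": 0,"tz": 0,"turn": -0.09,"jaw": -1},{"tx": 0,"ty": 0,"tz": 0,"turn": -0.09,"jaw": -1},{"tx": 0,"ty": 0,"tz": 0,"turn": -0.09,"jaw": -1},{"tx": 0,"ty": 0,"tz": 0,"turn": -0.09,"jaw": -1},{"tx": 0,"ty": 0,"tz": 0,"turn": -0.09,"jaw": -1},{"tx": 0,"ty": 0,"tz": 0,"turn": -0.09,"jaw": -1},{"tx": 0,"ty": 0,"tz": 0,"turn": -0.09,"jaw": -1},{"tx": 0,"ty": 0,"tz": 0,"turn": -0.09,"jaw": -1},{"tx": 0,"ty": 0,"tz": 0,"turn": 0,"jaw": -1}]}}

```text
time_s: 12.8
tool_pos: [0.4716, 0.2623, 0.1727]
ee_rot: [3.138, 0.003, -3.085]
force: [-1.4, 1.7, 9.2]
gripper_width: 0.0168
grip_force: 61.4
```

Request:
{"op": "step_arm", "data": {"rows": [{"tx": 0,"ty": 0,"tz": 0,"turn": -0.06,"jaw": -1},{"tx": 0,"ty": 0,"tz": 0,"turn": -0.06,"jaw": -1},{"tx": 0,"ty": 0,"tz": 0,"turn": -0.06,"jaw": -1},{"tx": 0,"ty": 0,"tz": 0,"turn": 0,"jaw": -1},{"tx": 0,"ty": 0,"tz": 0,"turn": 0,"jaw": -1}]}}

```text
time_s: 13.3
tool_pos: [0.4713, 0.261, 0.1697]
ee_rot: [-3.141, -0.0, -2.91]
force: [1.0, -0.5, -1.5]
gripper_width: 0.0171
grip_force: 59.8
```

```bash
python3 -c "
from h import *
s=st();goal(s,.4716,.2611,203)"
```

```text
t 13.3 pos [0.4713 0.261  0.1697] yaw [-180.    -0.  -166.7] q6 -77.9 F [ 1.  -0.5 -1.5] M [-0.   -0.04  0.03] w 0.0171 gf 59.8
tx -0.0004 ty 0.0 turn -0.17
```

It has dropped off the ridges. I'll turn a little further back and lower it gently into the thread.

Request:
{"op": "step_arm", "data": {"rows": [{"tx": 0,"ty": 0,"tz": 0,"turn": -0.06,"jaw": -1},{"tx": 0,"ty": 0,"tz": 0,"turn": -0.06,"jaw": -1},{"tx": 0,"ty": 0,"tz": 0.002,"turn": 0,"jaw": -1},{"tx": 0,"ty": 0,"tz": 0.002,"turn": 0,"jaw": -1},{"tx": 0,"ty": 0,"tz": 0.002,"turn": 0,"jaw": -1},{"tx": 0,"ty": 0,"tz": 0.001,"turn": 0,"jaw": -1},{"tx": 0,"ty": 0,"tz": 0,"turn": 0,"jaw": -1}]}}

```text
time_s: 14.0
tool_pos: [0.4713, 0.261, 0.1639]
ee_rot: [-3.142, 0.001, -2.789]
force: [-1.3, -1.2, 2.7]
gripper_width: 0.0169
grip_force: 60.4
```

```bash
python3 -c "
from h import *
s=st();goal(s,.4716,.2611,203)"
```

```text
t 14.0 pos [0.4713 0.261  0.1639] yaw [-180.     0.  -159.8] q6 -84.8 F [-1.3 -1.2  2.7] M [-0.15  0.34 -0.02] w 0.0169 gf 60.4
tx -0.0003 ty -0.0 turn -0.049
```

Request:
{"op": "step_arm", "data": {"rows": [{"tx": 0,"ty": 0,"tz": 0,"turn": 0.09,"jaw": -1},{"tx": 0,"ty": 0,"tz": 0,"turn": 0.09,"jaw": -1},{"tx": 0,"ty": 0,"tz": 0.0003,"turn": 0.09,"jaw": -1},{"tx": 0,"ty": 0,"tz": 0.0003,"turn": 0.09,"jaw": -1},{"tx": 0,"ty": 0,"tz": 0.0003,"turn": 0.09,"jaw": -1},{"tx": 0,"ty": 0,"tz": 0.0003,"turn": 0.09,"jaw": -1},{"tx": 0,"ty": 0,"tz": 0.0003,"turn": 0.09,"jaw": -1},{"tx": 0,"ty": 0,"tz": 0.0003,"turn": 0.09,"jaw": -1},{"tx": 0,"ty": 0,"tz": 0,"turn": 0,"jaw": -1}]}}

```text
time_s: 14.9
tool_pos: [0.4713, 0.2611, 0.1618]
ee_rot: [3.141, 0.0, 2.774]
force: [-0.9, 0.6, 1.9]
gripper_width: 0.0172
grip_force: 60.3
```

```bash
python3 -c "
from h import *
s=st();goal(s,.4716,.2611,203)"
```

```text
t 14.9 pos [0.4713 0.2611 0.1618] yaw [180.    0.  158.9] q6 -43.6 F [-0.9  0.6  1.9] M [-0.01  0.19 -0.07] w 0.0172 gf 60.3
tx -0.0003 ty 0.0001 turn -0.769
```

Request:
{"op": "step_arm", "data": {"rows": [{"tx": 0,"ty": 0,"tz": 0.0003,"turn": 0.09,"jaw": -1},{"tx": 0,"ty": 0,"tz": 0.0004,"turn": 0.09,"jaw": -1},{"tx": 0,"ty": 0,"tz": 0.0003,"turn": 0.09,"jaw": -1},{"tx": 0,"ty": 0,"tz": 0.0004,"turn": 0.09,"jaw": -1},{"tx": 0,"ty": 0,"tz": 0.0003,"turn": 0.09,"jaw": -1},{"tx": 0,"ty": 0,"tz": 0.0004,"turn": 0.09,"jaw": -1},{"tx": 0,"ty": 0,"tz": 0,"turn": 0,"jaw": -1}], "force": 90}}

```text
time_s: 15.6
tool_pos: [0.4712, 0.2612, 0.1591]
ee_rot: [3.142, -0.0, 2.236]
force: [0.4, 0.1, -0.2]
gripper_width: 0.0167
grip_force: 89.4
```

```bash
python3 -c "
from h import *
s=st();goal(s,.4716,.2611,203)"
```

```text
t 15.6 pos [0.4712 0.2612 0.1591] yaw [180.   -0.  128.1] q6 -12.7 F [ 0.4  0.1 -0.2] M [ 0.11  0.11 -0.03] w 0.0167 gf 89.4
tx -0.0003 ty 0.0002 turn -1.307
```

Request:
{"op": "step_arm", "data": {"rows": [{"tx": 0,"ty": 0,"tz": 0.0003,"turn": 0.07,"jaw": -1},{"tx": 0,"ty": 0,"tz": 0.0003,"turn": 0.07,"jaw": -1},{"tx": 0,"ty": 0,"tz": 0,"turn": 0.07,"jaw": -1},{"tx": 0,"ty": 0,"tz": 0,"turn": 0,"jaw": -1}]}}

```text
time_s: 16.0
tool_pos: [0.4714, 0.2613, 0.159]
ee_rot: [3.141, -0.0, 2.028]
force: [-0.1, 1.1, 1.6]
gripper_width: 0.017
grip_force: 89.6
```

```bash
python3 -c "
from h import *
s=st();goal(s,.4716,.2611,116)"
```

```text
t 16.0 pos [0.4714 0.2613 0.159 ] yaw [180.   -0.  116.2] q6 -0.8 F [-0.1  1.1  1.6] M [ 0.12  0.13 -0.03] w 0.017 gf 89.6
tx -0.0003 ty 0.0001 turn 0.003
```

Request:
{"op": "step_arm", "data": {"rows": [{"tx": 0,"ty": 0,"tz": 0,"turn": 0.05,"jaw": -1},{"tx": 0,"ty": 0,"tz": 0,"turn": 0.05,"jaw": -1},{"tx": 0,"ty": 0,"tz": 0,"turn": 0.05,"jaw": -1},{"tx": 0,"ty": 0,"tz": 0,"turn": 0,"jaw": -1}]}}

```text
time_s: 16.4
tool_pos: [0.4709, 0.2617, 0.159]
ee_rot: [3.141, -0.001, 1.881]
force: [-2.0, 1.3, 2.0]
gripper_width: 0.0167
grip_force: 90.4
```

```bash
python3 -c "
from h import *
s=st()"
```

```text
t 16.4 pos [0.4709 0.2617 0.159 ] yaw [ 1.800e+02 -1.000e-01  1.078e+02] q6 7.7 F [-2.   1.3  2. ] M [0.3  0.33 1.16] w 0.0167 gf 90.4
```

Torque is rising (1.16 N m), so it is tightening. I'll keep turning to the end of travel.

Request:
{"op": "step_arm", "data": {"rows": [{"tx": 0,"ty": 0,"tz": 0,"turn": 0.04,"jaw": -1},{"tx": 0,"ty": 0,"tz": 0,"turn": 0.04,"jaw": -1},{"tx": 0,"ty": 0,"tz": 0,"turn": 0,"jaw": -1}]}}

```text
time_s: 16.7
tool_pos: [0.4708, 0.2618, 0.1591]
ee_rot: [-3.141, -0.001, 1.802]
force: [-2.8, 1.8, 3.4]
gripper_width: 0.0164
grip_force: 103.5
```

```bash
python3 -c "
from h import *
s=st()"
```

```text
t 16.7 pos [0.4708 0.2618 0.1591] yaw [-180.    -0.   103.3] q6 12.2 F [-2.8  1.8  3.4] M [0.24 0.47 2.67] w 0.0164 gf 103.5
```

Request:
{"op": "step_arm", "data": {"rows": [{"tx": 0,"ty": 0,"tz": 0,"turn": 0.04,"jaw": -1},{"tx": 0,"ty": 0,"tz": 0,"turn": 0.03,"jaw": -1},{"tx": 0,"ty": 0,"tz": 0,"turn": 0,"jaw": -1}]}}

```text
time_s: 17.0
tool_pos: [0.4709, 0.2618, 0.159]
ee_rot: [-3.142, -0.001, 1.732]
force: [-3.1, 1.3, 3.8]
gripper_width: 0.0165
grip_force: 134.2
```

```bash
python3 -c "
from h import *
s=st();im,d=r.snapshot('wrist')
cv2.imwrite('pics/w3.png',im)"
```

```text
t 17.0 pos [0.4709 0.2618 0.159 ] yaw [-1.80e+02 -1.00e-01  9.92e+01] q6 16.2 F [-3.1  1.3  3.8] M [0.43 0.65 3.6 ] w 0.0165 gf 134.2
```

View pics/w3.png

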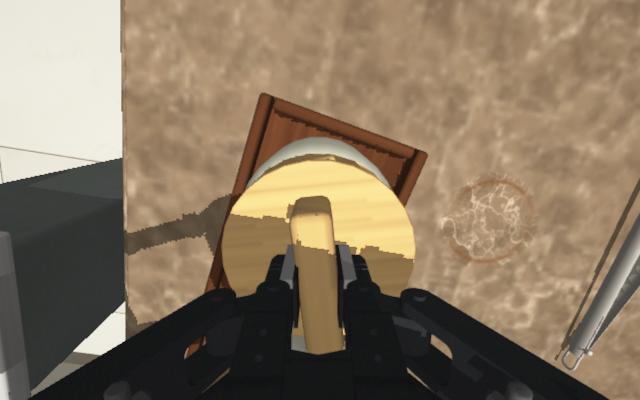

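The bar is now skewed a few degrees in the pads at 3.6 N m, with its far end at about (312,205), so the lid has stopped. I'll release, rise and check.

Request:
{"op": "step_arm", "data": {"rows": [{"tx": 0,"ty": 0,"tz": 0,"turn": -0.03,"jaw": -1},{"tx": 0,"ty": 0,"tz": 0,"turn": 0,"jaw": 0.3},{"tx": 0,"ty": 0,"tz": 0,"turn": 0,"jaw": 0.3},{"tx": 0,"ty": 0,"tz": 0,"turn": 0,"jaw": 0.3},{"tx": 0,"ty": 0,"tz": 0,"turn": 0,"jaw": 0.3},{"tx": 0,"ty": 0,"tz": -0.02,"turn": 0,"jaw": 0.3},{"tx": 0,"ty": 0,"tz": -0.03,"turn": 0,"jaw": 0.3},{"tx": 0,"ty": 0,"tz": -0.04,"turn": 0,"jaw": 0.3},{"tx": 0,"ty": 0,"tz": -0.03,"turn": 0,"jaw": 0.3},{"tx": 0,"ty": 0,"tz": 0,"turn": 0,"jaw": 0.3}]}}

```text
time_s: 18.05
tool_pos: [0.4725, 0.2613, 0.2847]
ee_rot: [3.133, -0.002, 1.754]
force: [0.5, -0.2, -0.7]
gripper_width: 0.0556
grip_force: 0.0
```

```bash
cat > fin.py <<'E'
from h import *
s=st();im,d=r.snapshot('wrist');Tc,T=wristT(s);P=pts("wrist",d,Tc);ok=d>0
near=np.hypot(P[...,0]-.4716,P[...,1]-.2611)<.06
for nm,lo,hi in(("bar",.16,.18),("lid",.128,.145)):
    q=P[ok&near&(P[...,2]>lo)&(P[...,2]<hi)]
    e=np.linalg.eigh(np.cov(q[:,:2].T))[1][:,1];n=np.linalg.svd(q-q.mean(0),full_matrices=False)[2][2]
    print(nm,len(q),"c",np.round(cv2.minAreaRect(q[:,:2].astype(np.float32))[0],4),"z",np.median(q[:,2]).round(4),"yaw",np.degrees(np.arctan2(e[1],e[0])).round(1)%180,"tilt",np.degrees(np.arccos(abs(n[2]))).round(2))
E
python3 fin.py
```

```text
t 18.05 pos [0.4725 0.2613 0.2847] yaw [ 1.795e+02 -1.000e-01  1.005e+02] q6 14.9 F [ 0.5 -0.2 -0.7] M [ 0.02 -0.05  0.02] w 0.0556 gf 0.0
bar 1743 c [0.4719 0.2611] z 0.1675 yaw 105.2 tilt 0.56
lid 7678 c [0.472  0.2604] z 0.1338 yaw 14.300000000000011 tilt 0.04
```

The lid sits level, with its top at the same height as the closed lid's. I'll regrasp squarely and tighten once more to be sure it is fully home.

Request:
{"op": "step_arm", "data": {"rows": [{"tx": 0,"ty": 0,"tz": 0.04,"turn": -0.08,"jaw": 0.3},{"tx": 0,"ty": 0,"tz": 0.04,"turn": 0,"jaw": 0.3},{"tx": 0,"ty": 0,"tz": 0.03,"turn": 0,"jaw": 0.3},{"tx": 0,"ty": 0,"tz": 0.013,"turn": 0,"jaw": 0.3},{"tx": 0,"ty": 0,"tz": 0,"turn": 0,"jaw": 0.3},{"tx": 0,"ty": 0,"tz": 0,"turn": 0,"jaw": -1},{"tx": 0,"ty": 0,"tz": 0,"turn": 0,"jaw": -1},{"tx": 0,"ty": 0,"tz": 0,"turn": 0,"jaw": -1},{"tx": 0,"ty": 0,"tz": 0,"turn": 0,"jaw": -1},{"tx": 0,"ty": 0,"tz": 0,"turn": 0,"jaw": -1}], "force": 110}}

```text
time_s: 19.1
tool_pos: [0.4711, 0.2612, 0.1583]
ee_rot: [3.14, -0.0, 1.835]
force: [-5.2, -1.4, 6.4]
gripper_width: 0.0164
grip_force: 109.1
```

Request:
{"op": "step_arm", "data": {"rows": [{"tx": 0,"ty": 0,"tz": 0,"turn": 0.04,"jaw": -1},{"tx": 0,"ty": 0,"tz": 0,"turn": 0.04,"jaw": -1},{"tx": 0,"ty": 0,"tz": 0,"turn": 0,"jaw": -1}]}}

```text
time_s: 19.4
tool_pos: [0.4711, 0.2612, 0.1584]
ee_rot: [3.14, 0.0, 1.76]
force: [-3.4, -5.1, 5.5]
gripper_width: 0.0158
grip_force: 132.5
```

```bash
python3 -c "
from h import *
s=st()"
```

```text
t 19.4 pos [0.4711 0.2612 0.1584] yaw [179.9   0.  100.9] q6 14.5 F [-3.4 -5.1  5.5] M [-0.68  0.62  3.63] w 0.0158 gf 132.5
```

Request:
{"op": "step_arm", "data": {"rows": [{"tx": 0,"ty": 0,"tz": 0,"turn": 0.03,"jaw": -1},{"tx": 0,"ty": 0,"tz": 0,"turn": 0,"jaw": -1},{"tx": 0,"ty": 0,"tz": 0,"turn": -0.03,"jaw": -1},{"tx": 0,"ty": 0,"tz": 0,"turn": 0,"jaw": 0.3},{"tx": 0,"ty": 0,"tz": 0,"turn": 0,"jaw": 0.3},{"tx": 0,"ty": 0,"tz": 0,"turn": 0,"jaw": 0.3},{"tx": 0,"ty": 0,"tz": 0,"turn": 0,"jaw": 0.3},{"tx": 0,"ty": 0,"tz": -0.02,"turn": 0,"jaw": 0.3},{"tx": 0,"ty": 0,"tz": -0.03,"turn": 0,"jaw": 0.3},{"tx": 0,"ty": 0,"tz": -0.04,"turn": 0,"jaw": 0.3},{"tx": 0,"ty": 0,"tz": -0.03,"turn": 0,"jaw": 0.3},{"tx": 0,"ty": 0,"tz": 0,"turn": 0,"jaw": 0.3},{"tx": 0,"ty": 0,"tz": 0,"turn": 0,"jaw": 0.3}]}}

```text
time_s: 20.7
tool_pos: [0.4716, 0.2611, 0.2764]
ee_rot: [3.14, -0.0, 1.754]
force: [-0.3, -1.1, -0.1]
gripper_width: 0.0552
grip_force: 0.0
```

```bash
python3 fin.py
```

```text
t 20.7 pos [0.4716 0.2611 0.2764] yaw [179.9  -0.  100.5] q6 14.8 F [-0.3 -1.1 -0.1] M [ 0.01 -0.08 -0.02] w 0.0552 gf 0.0
bar 1856 c [0.4719 0.261 ] z 0.1674 yaw 105.2 tilt 0.87
lid 8091 c [0.4722 0.2607] z 0.1338 yaw 14.5 tilt 0.07
```

The bar yaw stayed at 105.2° under 3.6 N m of torque, so the lid is fully home, and the gripper is clear.

```bash
python3 -c "
from plant import r
print(r.hand_in())"
```

```text
the job is handed in; nothing more can be done
None
```

The loose lid is screwed fully home and level on the open jar and released; I never moved near the pepper mill, salt shaker or cup, and I handed the job in at about 21 s on the robot's clock.

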